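# Load the sample rack into the analyser's lane by pushing

## Task

The white sample rack stands askew on the bench in front of the analyser's loading lane. With the fingertips only - push, never grip or lift anything - slide the rack along the bench between the lane's guide rails, gently home against the two rubber stops, and then push the swing arm round behind it until the arm is shut across the lane against its catch. Leave the vials in the rack and the glassware and other loose things around the work where they stand.

Things in the scene. Friction and masses are not known exactly. Their poses are not given: they have to be found in the camera images.
- loader: White benchtop analyser and its loading lane, fixed. Origin: on the bench, mid-lane, below the faces of the rubber stops. +x runs along the lane from the mouth to the stops (the way the rack is pushed), +y across it. The rack slides on the bench itself. Behind the stops the housing starts at x = 10 mm and is 200 mm wide (y -100 to 100), 180 mm deep, 200 mm high.
- lane_stop (a point): Middle between the two rubber stops, in the plane of their faces, 20 mm above the bench (x = 0, y = 0 of the loader). Two aluminium guide rails, 18 mm high, with inner faces at y = +50 and -50 mm, run from here back to x = -115 mm.
- lane_mouth (a point): Middle of the lane's flared mouth, 20 mm above the bench (x = -162, y = 0 mm of the loader). From x = -115 to -162 mm the rails flare outwards at 20 degrees, to 134 mm apart. The catch for the arm, a post 38 mm high, stands outside the -y rail at x = -122, y = -80 mm.
- swing_arm (a joint): Swing arm's angle about its upright pivot, rad. 0 = shut: straight across the lane, pointing along the loader's -y from pivot to catch. Grows as it opens, clockwise from above; at 1.57 it points along the loader's -x; limit 2.1. Friction hinge, no spring: 0.3 N at the knob moves it, it stays where left. Shut, it clears the tail of a rack that is home by 6 mm.
- swing_pivot (a point): Pivot axis of the swing arm, on a pillar outside the +y rail (x = -129, y = 74 mm of the loader), 28 mm above the bench, at half the arm's height. A fingertip on the arm's outer side (away from the lane axis when open) pushes it shut.
- swing_knob (a point): Centre of the upright black finger knob on the swing arm (13 mm diameter, 40 to 58 mm above the bench), 132 mm from the pivot, 48 mm above the bench. The arm is a flat aluminium bar 6 mm thick, 22 to 34 mm above the bench, reaching 157 mm from the pivot.
- rack: The loose white sample rack, 120 mm long (its x), 92 mm wide (its y), 32 mm high, flat solid walls on all four sides, 0.22 kg plus vials; 12 round places of which four hold vials. Origin: centre of its underside. +x points to its nose, the end that goes to the stops. It starts with the nose turned roughly towards the lane.
- rack_nose (a point): Centre of the rack's nose face, 60 mm ahead of its origin, 20 mm above the bench.
- rack_tail (a point): Centre of the rack's tail face (the one to push), 60 mm behind its origin, 20 mm above the bench.
- vial_a: Small screw-cap vial (24 mm diameter, 48 mm high) standing loosely in the rack; its top stands 54 mm above the bench. Origin: centre of its underside, 6 mm above the bench.
- vial_b: Another such vial in the rack, same size and origin.
- vial_c: Another such vial in the rack, same size and origin.
- vial_d: Another such vial in the rack, same size and origin.
- rubber_bung: Bystander: red rubber bung, 33 mm diameter, 28 mm high, standing on the far side of the lane. Origin: centre of its underside.
- small_beaker: Bystander: small glass beaker, 55 mm diameter, 66 mm high. Origin: centre of its underside.
- conical_flask: Bystander: glass conical flask, 94 mm diameter, 136 mm high. Origin: centre of its underside.
- marker: Bystander: felt marker lying on the bench, 134 mm long (its y), 17 mm thick. Origin: centre of its underside.
- crystallising_dish: Bystander: low glass dish, 99 mm diameter, 48 mm high. Origin: centre of its underside.
Things that resemble listed ones, but are neither listed nor needed, are in the scene too. Leave any yellow look-alike of the rack alone.

How it is judged:
By the outcome, as a careful person would: the job done as asked, in the order asked, and still so for the second after the job is handed in, with the robot touching nothing.
It also fails if it takes over 72 s, if anything falls off the work surface, if the arm or the gripper's body presses on something with over 40 N, if the wrist force passes 120 N, or if a joint passes its speed limit or range.

## Robot

A 6-joint arm with a two-finger parallel gripper is mounted at the origin on a cart in front of the work surface, level with it; the furniture and walls round the work are solid. World frame = base frame: x ahead of the robot, y to its left, z up, the work surface at z = 0. Lengths are in m, angles in rad, forces in N, time in s.
With the tool pointing down it reaches from about 0.25 to 0.725 m from the base axis. Payload 4 kg.
Tool frame: the origin (TCP) lies between the finger pads; the fingertips stand 17 mm ahead of it and the grasp point (between the pads) lies 2 mm behind it; z points along the fingers, y is the direction in which the jaws open and shut (so a half turn about z gives the same grasp; the last joint's range is limited). The gripper opens to 85 mm and grips with 20 to 120 N. Pads are 22 mm wide; open, the fingers measure 114 mm over their backs; the gripper's body (76 mm by 85 mm) begins 54 mm behind the grasp point. The pads swing forward as they close: fully open they stand 13 mm farther back than shut.
Start: joints at [1.165, 0.241, 0.005, 1.335, 0, 1.571], TCP at [0.197, 0.459, 0.248] pointing down, gripper open.
Joint ranges: [-2.72, 2.72], [-1.05, 1.87], [-1.09, 1.28], [-1.99, 2.15], [-1.42, 1.44], [-3.14, 3.14]. Speed limits (rad/s): [2.79, 2.79, 3.14, 3.14, 3.14, 3.14].

## Interface

Orientations are given as a unit quaternion [x, y, z, w].
In Python, from workcell import readout, viewer, order gives the robot as it stands. The module is installed in compiled form; this text tells all that it offers.
- The arm moves only by the shell command python3 -m crank 'ROWS'. ROWS is text: rows parted by semicolons, each of 7 numbers parted by spaces: the shift along the tool's x, y, z in m, then the turn, a rotation vector about the tool's x, y, z in rad, then the gripper's target within -1 to 1 (shut at 1, half-way at 0, fully open at -1). A call has 1 to 20 rows; each row shifts and turns the pose as measured when the row begins, along the tool's axes as they then stand; what a row does not reach is not made up. A row lasts 1/12 s, in which the tool goes at most 41.7 mm and 7.16 degrees, less where a joint would pass 70% of its speed; a pose out of reach is approached as far as the arm can. A call with a gripper value outside its range is refused whole. The fingers move at their own pace and stop on an object; the grip force is fixed at half the most. Time passes only in rows, so rows that do not move let the fingers close. It gives the time, the measured TCP pose, the force and the opening at its end, in the units of the state.
- readout.get_obs(): the state, without advancing time (a new reading comes with each control period).
- viewer.camera(name): name is "scene" or "side" or "wrist"; returns the picture (400x640x3 uint8, red, green, blue); there is no depth.
- viewer.calibration(name): a dict with "fx", "fy", "cx", "cy" (pixels), "D" ([k1, k2, p1, p2, k3] as OpenCV has them; the pictures are not rectified), "eye" and "rotation" of the camera in the world. Camera axes: x right, y down, z forward; pixel columns grow to the right and rows downward; lengths in m; the calibration is good to about 2 mm. A picture is of the moment at which its call begins: read the wrist's pose just before it. calibration takes no time and is no camera call; for the wrist camera it gives the pose at the moment of the call.
- order.job_done(): hands the job in, once; it reports no verdict.
The state is a dict: "clock": time; "joint_pos": joint angles; "joint_vel": joint speeds; "tau": joint torques, N m; "eef_pos": TCP position; "tool_rot": TCP orientation; "ft_force": force on the tool from outside, world axes, zero at the start; "ft_torque": the same for the moment, N m; "grip_width": finger opening in m.
Only numpy, scipy, OpenCV 4.12 (cv2) and the standard library are available. Lean on these libraries where they do the work, as an engineer would, in place of code of your own. Each camera call takes 0.05 s, during which the arm holds its last target. There are 200 camera calls.

## Working session

There is one attempt and no reset: what is moved stays moved. The work goes in short steps, Python scripts to look and compute and a shell command to move; the robot and the scene stay as the last step left them, time stands still between calls to the robot, and variables do not carry over. Pictures are saved under pics/ and viewed, about 8 in all and at most 12, crops included, and the job is handed in when it is done.

```bash
mkdir -p pics
python3 - <<'E'
from workcell import readout, viewer
import cv2
o=readout.get_obs()
for k in("clock","eef_pos","tool_rot","ft_force","grip_width"):print(k,o[k])
for n in("scene","side"):
    c=viewer.calibration(n);print(n,c)
    cv2.imwrite(f"pics/{n}0.png",viewer.camera(n)[:,:,::-1])
E
```

```text
clock 0.0
eef_pos [0.19713006 0.45885208 0.24741832]
tool_rot [ 2.01490387e-01  9.79489937e-01 -1.02180564e-03 -2.08052891e-04]
ft_force [ 0.09268278 -0.01208477  0.14100115]
grip_width 0.08564132148841341
scene {'fx': 373.4628539791612, 'fy': 373.4628539791612, 'cx': 313.1607909144476, 'cy': 198.40957065078908, 'D': array([-0.00755733,  0.        ,  0.        ,  0.        ,  0.        ]), 'eye': array([-0.19457101,  1.13377937,  0.62628128]), 'rotation': array([-0.25492474,  0.80319146, -0.50845573,  0.17711472])}
side {'fx': 455.5503029625576, 'fy': 455.5503029625576, 'cx': 317.47188738316186, 'cy': 196.20247370431986, 'D': array([-0.08074193,  0.        ,  0.        ,  0.        ,  0.        ]), 'eye': array([ 0.45741954, -1.43237969,  1.26716557]), 'rotation': array([ 0.89346098, -0.00456824,  0.01232734, -0.44894838])}
```

View pics/scene0.png

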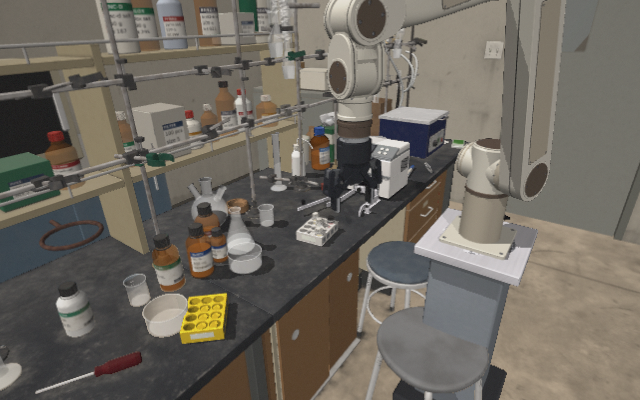

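View pics/side0.png

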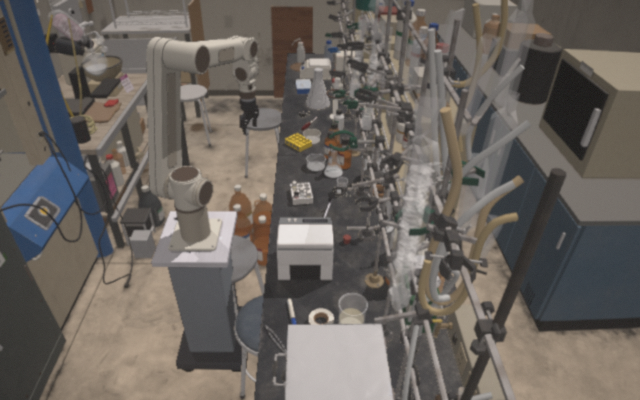

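The scene view shows the rack at about (318,231), the loader at (385,165) and the open swing arm near (320,200). In the side view the rack is at (301,193) and the housing at (305,245). Next I'll compute positions and enlarge the crops.

```bash
cat > h.py <<'E'
import numpy as np, cv2
from scipy.spatial.transform import Rotation as R
from workcell import readout, viewer
def K(c): return np.array([[c['fx'],0,c['cx']],[0,c['fy'],c['cy']],[0,0,1]])
def world(c,uv,z):
    p=cv2.undistortPoints(np.array(uv,float).reshape(-1,1,2),K(c),np.array(c['D'])).reshape(-1,2)
    d=R.from_quat(c['rotation']).apply(np.c_[p,np.ones(len(p))]); e=np.array(c['eye'])
    return e+d*((z-e[2])/d[:,2])[:,None]
def proj(c,P):
    q=R.from_quat(c['rotation']).inv().apply(np.atleast_2d(P)-c['eye'])
    return cv2.projectPoints(q,np.zeros(3),np.zeros(3),K(c),np.array(c['D']))[0].reshape(-1,2)
E
python3 - <<'E'
from h import *
c=viewer.calibration("scene")
print(world(c,[(318,240),(300,208),(365,213),(345,185),(180,330)],0.0).round(3))
s=viewer.calibration("side")
print(world(s,[(301,193),(328,215),(347,240),(278,278),(332,278)],0.0).round(3), world(s,[(278,225),(333,225)],.2))
w=viewer.calibration("wrist");print(w, world(w,[(0,0),(640,0),(640,400),(0,400)],0).round(3))
a=cv2.imread("pics/scene0.png")[130:270,230:430];b=cv2.imread("pics/side0.png")[165:285,265:385]
cv2.imwrite("pics/crop.png",np.vstack([cv2.resize(a,(800,560),interpolation=3)]))
cv2.imwrite("pics/w0.png",viewer.camera("wrist")[:,:,::-1])
E
```

```text
[[ 0.415  0.299  0.   ]
 [ 0.607  0.148  0.   ]
 [ 0.382  0.05   0.   ]
 [ 0.582 -0.135  0.   ]
 [ 0.449  0.799  0.   ]]
[[ 0.436  0.296  0.   ]
 [ 0.557  0.132  0.   ]
 [ 0.629 -0.032  0.   ]
 [ 0.355 -0.244  0.   ]
 [ 0.558 -0.245  0.   ]] [[ 0.35811535 -0.17260871  0.2       ]
 [ 0.55709134 -0.17214109  0.2       ]]
{'fx': 328.3947278432817, 'fy': 328.3947278432817, 'cx': 322.74522922201476, 'cy': 197.38549729066793, 'D': array([-0.05777927,  0.        ,  0.        ,  0.        ,  0.        ]), 'eye': array([0.12999526, 0.48892525, 0.37313032]), 'rotation': array([0.82654659, 0.54428707, 0.07820881, 0.12023189])} [[-0.115  0.209  0.   ]
 [ 0.162  0.85   0.   ]
 [ 0.752  0.784  0.   ]
 [ 0.341 -0.18   0.   ]]
```

View pics/w0.png

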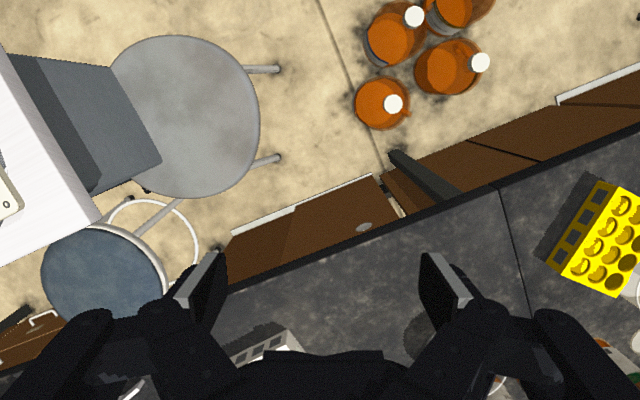

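View pics/crop.png

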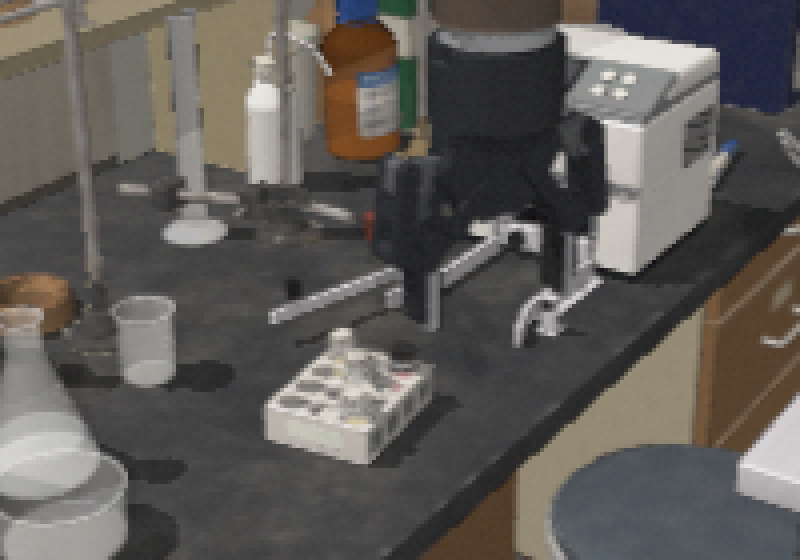

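The wrist view shows only the rack's edge at (265,345). The crop shows the rack, the open arm with its knob, and the lane partly hidden by the gripper. The loader's +x runs roughly along world -y. I'll plan a wrist viewpoint where the camera sees both the lane and the rack.

Run:
```python
from h import *
o=readout.get_obs();w=viewer.calibration("wrist")
T=R.from_quat(o['tool_rot']);print(T.as_matrix().round(3))
rel=T.inv()*R.from_quat(w['rotation']);off=T.inv().apply(w['eye']-o['eef_pos'])
print('rel',rel.as_matrix().round(3),off.round(4))
Td=R.from_matrix(np.array([[0,1,0],[1,0,0],[0,0,-1.]]))
print('turn in tool', (T.inv()*Td).as_rotvec())
for p in([.45,-.08,.36],[.45,.05,.36]):
    c=dict(w,eye=np.array(p)+Td.apply(off),rotation=(Td*rel).as_quat())
    print(p,c['eye'],world(c,[(0,0),(640,0),(320,0),(320,200),(320,300),(0,400),(640,400)],0).round(3)[:,:2].tolist(), 'shift',T.inv().apply(np.array(p)-o['eef_pos']))
```

```text
[[-0.919  0.395 -0.001]
 [ 0.395  0.919 -0.001]
 [ 0.    -0.002 -1.   ]]
rel [[-0.001 -0.959 -0.284]
 [ 1.    -0.001  0.   ]
 [-0.    -0.284  0.959]] [ 0.0736  0.0008 -0.1256]
turn in tool [-1.40993655e-03  9.25688848e-04  1.16499078e+00]
[0.45, -0.08, 0.36] [ 0.4508197  -0.00642083  0.48562543] [[-0.008, 0.143], [0.901, 0.141], [0.447, 0.124], [0.447, -0.154], [0.446, -0.333], [-0.238, -0.601], [1.126, -0.6]] shift [-0.4450246  -0.3956024  -0.11175132]
[0.45, 0.05, 0.36] [0.4508197  0.12357917 0.48562543] [[-0.008, 0.273], [0.901, 0.271], [0.447, 0.254], [0.447, -0.024], [0.446, -0.203], [-0.238, -0.471], [1.126, -0.47]] shift [-0.39370595 -0.27616052 -0.11194145]
```

```bash
python3 -m crank '0 0 0 0 0 0.1165 -1;0 0 0 0 0 0.1165 -1;0 0 0 0 0 0.1165 -1;0 0 0 0 0 0.1165 -1;0 0 0 0 0 0.1165 -1;0 0 0 0 0 0.1165 -1;0 0 0 0 0 0.1165 -1;0 0 0 0 0 0.1165 -1;0 0 0 0 0 0.1165 -1;0 0 0 0 0 0.1165 -1'
python3 -m crank '-0.028 0.025 -0.011 0 0 0 -1;-0.028 0.025 -0.011 0 0 0 -1;-0.028 0.025 -0.011 0 0 0 -1;-0.028 0.025 -0.011 0 0 0 -1;-0.028 0.025 -0.011 0 0 0 -1;-0.028 0.025 -0.011 0 0 0 -1;-0.028 0.025 -0.011 0 0 0 -1;-0.028 0.025 -0.011 0 0 0 -1;-0.028 0.025 -0.011 0 0 0 -1;-0.028 0.025 -0.011 0 0 0 -1;0 0 0 0 0 0 -1'
python3 - <<'E'
from h import *
import json
o=readout.get_obs();w=viewer.calibration("wrist");im=viewer.camera("wrist")
print(o['eef_pos'],R.from_quat(o['tool_rot']).as_matrix().round(3).tolist(),o['joint_pos'].round(2))
json.dump({k:np.asarray(v).tolist() for k,v in w.items()},open('w1.json','w'))
cv2.imwrite("pics/w1.png",im[:,:,::-1])
E
```

```text
clock: 0.98
eef_pos: [0.1961, 0.4564, 0.2434]
tool_rot: [0.727, 0.687, -0.005, 0.002]
ft_force: [-0.1, 0.4, -0.5]
grip_width: 0.0854
clock: 1.9
eef_pos: [0.4376, 0.1517, 0.3553]
tool_rot: [0.725, 0.689, -0.01, 0.004]
ft_force: [-0.0, -0.1, -0.3]
grip_width: 0.0851
[0.43760034 0.1516909  0.35533003] [[0.051, 0.999, -0.008], [0.999, -0.051, -0.019], [-0.02, -0.007, -1.0]] [ 0.34  0.16  0.18  1.6  -0.02  1.96]
```

View pics/w1.png

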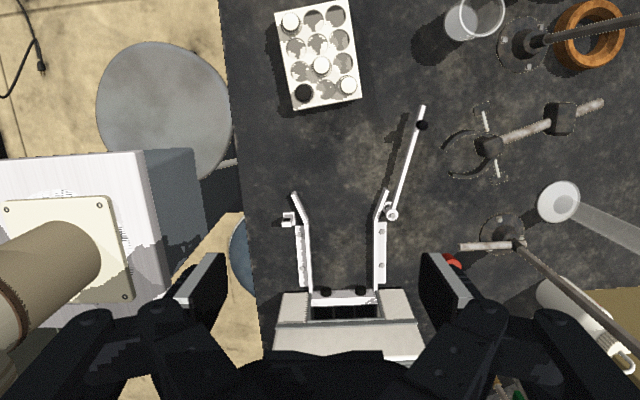

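This shows everything at once: the rack spans (275,10)–(360,105), the lane runs from the mouth at about y-row 193 to the stops at row 291, the pivot is at (391,214), the knob at (422,125) and the catch at (288,218). I'll enlarge it for accurate corners.

Run:
```python
import cv2,numpy as np
a=cv2.imread("pics/w1.png")
r=cv2.resize(a[0:130,265:385],None,fx=3,fy=3,interpolation=2);l=cv2.resize(a[180:310,275:413],None,fx=3,fy=3,interpolation=2)
cv2.imwrite("pics/z1.png",np.hstack([r,l]))
```

```text
(no output)
```

View pics/z1.png

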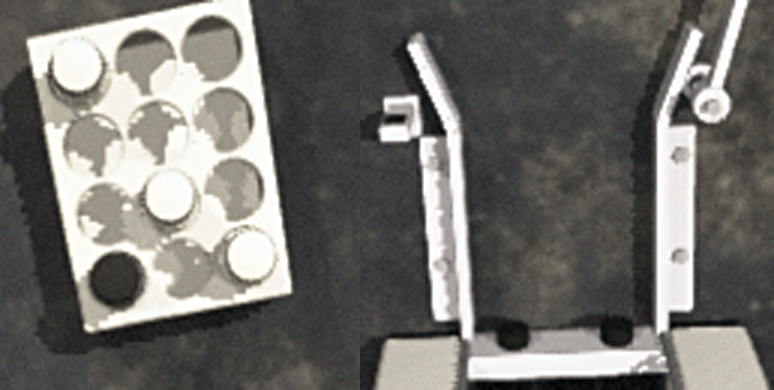

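The rack's top corners are at about (274,13), (293,108) and (362,97). The rail inner corners are at (309,223), (312,292), (374,222) and (374,290), the pivot at (392,215) and the catch at (288,217). I'll fit the poses from these.

```bash
cat > fit.py <<'E'
from h import *
import json
from scipy.optimize import least_squares
def fit(c,obj,px,x0):
    obj=np.array(obj,float);px=np.array(px,float)
    def P(q):
        co,s=np.cos(q[2]),np.sin(q[2])
        return np.c_[q[0]+co*obj[:,0]-s*obj[:,1],q[1]+s*obj[:,0]+co*obj[:,1],obj[:,2]]
    r=least_squares(lambda q:(proj(c,P(q))-px).ravel(),x0,loss='soft_l1')
    return r.x,(proj(c,P(r.x))-px).round(1).tolist()
E
python3 - <<'E'
from fit import *
w={k:np.array(v) if isinstance(v,list) else v for k,v in json.load(open('w1.json')).items()}
z=lambda u,v:(275+(u-360)/3,180+v/3)
lo=[(-.115,-.05,.018),(0,-.05,.018),(-.115,.05,.018),(0,.05,.018),(-.129,.074,.036),(-.122,-.08,.038)]
q,e=fit(w,lo,[z(462,130),z(470,335),z(657,122),z(657,330),z(711,105),z(397,112)],[.457,-.05,-1.57]);print('loader',q,e)
y=lambda u,v:(265+u/3,v/3)
r,e=fit(w,[(-.06,-.046,.032),(.06,-.046,.032),(.06,.046,.032)],[y(28,40),y(83,326),y(290,292)],[.436,.29,-1.5]);print('rack',r,e)
print(world(w,[(422,125)],.058),world(w,[(392,215)],.036),world(w,[(423,106)],.034))
co,s=np.cos(q[2]),np.sin(q[2]);M=np.array([[co,-s],[s,co]])
print('rack in loader',M.T@(r[:2]-q[:2]),np.degrees(r[2]-q[2]))
print('knob in loader',M.T@(world(w,[(422,125)],.058)[0,:2]-q[:2]))
for p in[(0,0),(-.162,0),(-.129,.074)]:print(p,q[:2]+M@p)
# cross-check in side/scene
for n in("scene","side"):
    c=viewer.calibration(n);im=cv2.imread(f"pics/{n}0.png")
    pts=[np.r_[r[:2]+np.array([[np.cos(r[2]),-np.sin(r[2])],[np.sin(r[2]),np.cos(r[2])]])@p,.032] for p in[(-.06,-.046),(.06,-.046),(.06,.046),(-.06,.046)]]
    print(n,proj(c,pts).round(1).tolist())
E
```

```text
loader [ 0.45493453 -0.07394642 -1.58387539] [[-0.7, -0.2], [0.4, -3.0], [0.5, 0.2], [-0.4, -3.2], [0.9, 0.9], [-0.6, 7.1]]
rack [ 0.43587558  0.27451326 -1.44992413] [[-0.3, -1.2], [0.2, 1.1], [0.1, 0.1]]
[[0.5617264  0.18390008 0.058     ]] [[0.52925585 0.05556763 0.036     ]] [[0.5691205  0.20611139 0.034     ]]
rack in loader [-0.34818061 -0.02361472] 7.674841684524921
knob in loader [-0.25922115  0.10341044]
(0, 0) [ 0.45493453 -0.07394642]
(-0.162, 0) [0.45705328 0.08803972]
(-0.129, 0.074) [0.53061536 0.05407472]
scene [[320.8, 238.2], [337.8, 221.5], [313.7, 215.8], [295.4, 231.4]]
side [[289.8, 183.4], [292.2, 198.6], [312.5, 197.2], [309.2, 182.2]]
```

```bash
cat > plan.py <<'E'
from h import *
L=np.array([.45493,-.07395]);LA=-1.58388
def tgt(yaw_world,pos):   # tool -x along heading
    o=readout.get_obs();T=R.from_quat(o['tool_rot'])
    h=np.array([np.cos(yaw_world),np.sin(yaw_world),0]);z=np.array([0,0,-1.]);x=-h
    Td=R.from_matrix(np.c_[x,np.cross(z,x),z])
    print('turn',(T.inv()*Td).as_rotvec().round(4),'shift after turn',Td.inv().apply(np.array(pos)-o['eef_pos']).round(4),'t',o['clock'],'F',o['ft_force'].round(1))
def l2w(p,z): c,s=np.cos(LA),np.sin(LA);return np.r_[L+np.array([[c,-s],[s,c]])@p,z]
def status():
    o=readout.get_obs();T=R.from_quat(o['tool_rot']).as_matrix();c,s=np.cos(LA),np.sin(LA)
    p=np.array([[c,s],[-s,c]])@(o['eef_pos'][:2]-L)
    hd=-T[:2,0];yaw=np.arctan2(hd[1],hd[0])-LA
    print('TCP in loader mm',(p*1000).round(1),'z',(o['eef_pos'][2]*1000).round(1),'yaw deg',np.degrees(yaw).round(2),'tilt',T[:2,2].round(3),'grip',round(o['grip_width'],4),'F',o['ft_force'].round(1),'t',round(o['clock'],2))
E
python3 - <<'E'
from plan import *
status()
tgt(-1.4499,[.4244,.3688,.025]); print(l2w([-.2,0],0))
s=viewer.calibration("side");c=viewer.calibration("scene")
print(world(c,[(244,270),(238,250),(267,224)],0).round(3).tolist(),world(s,[(333,174),(315,168),(342,186)],0).round(3).tolist())
E
```

```text
TCP in loader mm [-227.1  -22. ] z 354.4 yaw deg -2.08 tilt [-0.011 -0.018] grip 0.0852 F [-0.2  0.6 -0.6] t 1.95
turn [-0.0117  0.0175 -0.1704] shift after turn [0.2152 0.0146 0.3294] t 1.95 F [-0.2  0.6 -0.6]
[0.45754666 0.12603288 0.        ]
[[0.495, 0.55, 0.0], [0.587, 0.486, 0.0], [0.626, 0.311, 0.0]] [[0.594, 0.458, 0.0], [0.505, 0.512, 0.0], [0.633, 0.354, 0.0]]
```

```bash
python3 -m crank '0 0 0 -0.006 0.009 -0.085 -0.18;0 0 0 -0.006 0.009 -0.085 -0.18;0.03 0.002 0 0 0 0 -0.18;0.03 0.002 0 0 0 0 -0.18;0.03 0.002 0 0 0 0 -0.18;0.03 0.002 0 0 0 0 -0.18;0.03 0.002 0 0 0 0 -0.18;0.03 0.002 0 0 0 0 -0.18;0.03 0.002 0 0 0 0 -0.18;0.005 0.001 0.03 0 0 0 -0.18;0 0 0.03 0 0 0 -0.18;0 0 0.03 0 0 0 -0.18;0 0 0.03 0 0 0 -0.18;0 0 0.03 0 0 0 -0.18;0 0 0.03 0 0 0 -0.18;0 0 0.03 0 0 0 -0.18;0 0 0 0 0 0 -0.18'
python3 - <<'E'
from plan import *
status();tgt(-1.4499,[.4244,.3688,.025])
E
```

```text
clock: 3.37
eef_pos: [0.3997, 0.3913, 0.1271]
tool_rot: [0.653, 0.758, -0.005, -0.006]
ft_force: [-0.7, -0.9, -1.2]
grip_width: 0.0505
TCP in loader mm [-464.5  -61.3] z 127.1 yaw deg 9.25 tilt [-0.015 -0.   ] grip 0.0505 F [-0.7 -0.9 -1.2] t 3.37
turn [-0.0153 -0.0017  0.0275] shift after turn [-0.0254  0.0218  0.1021] t 3.3667 F [-0.7 -0.9 -1.2]
```

```bash
python3 -m crank '-0.007 0.008 0.025 -0.015 -0.002 0.0275 -0.18;-0.007 0.008 0.025 0 0 0 -0.18;-0.007 0.006 0.025 0 0 0 -0.18;0 0 0.015 0 0 0 -0.18;0 0 0.008 0 0 0 -0.18;0 0 0 0 0 0 -0.18'
python3 - <<'E'
from plan import *
status();tgt(-1.4499,[.4244,.3688,.025])
cv2.imwrite("pics/s2.png",cv2.resize(viewer.camera("scene")[150:270,260:400,::-1],None,fx=4,fy=4,interpolation=2))
E
```

```text
clock: 3.87
eef_pos: [0.4199, 0.3785, 0.0297]
tool_rot: [0.66, 0.751, 0.0, -0.001]
ft_force: [0.2, 0.5, 0.8]
grip_width: 0.0507
TCP in loader mm [-452.   -40.9] z 29.7 yaw deg 8.14 tilt [-0.001  0.002] grip 0.0507 F [0.2 0.5 0.8] t 3.87
turn [-0.0005 -0.0017  0.0081] shift after turn [-0.0102  0.0033  0.0047] t 3.8667 F [0.2 0.5 0.8]
```

View pics/s2.png

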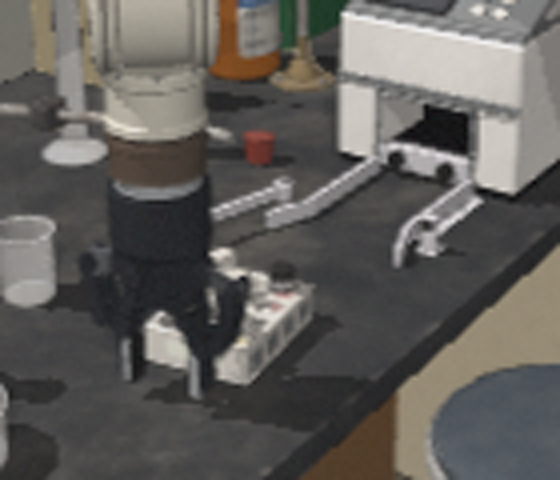

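The view shows the fingers standing behind the rack's tail, about centred, with the beaker and bung clear. Approaching now.

```bash
python3 -m crank '-0.006 0.0008 0.002 0 0 0.008 -0.18;-0.006 0.0006 0.002 0 0 0 -0.18;-0.006 0.0006 0.001 0 0 0 -0.18;-0.006 0.0006 0 0 0 0 -0.18;-0.005 0.0006 0 0 0 0 -0.18;-0.004 0 0 0 0 0 -0.18;-0.003 0 0 0 0 0 -0.18;-0.003 0 0 0 0 0 -0.18'
python3 -c "
from plan import *
status()"
```

```text
clock: 4.58
eef_pos: [0.4323, 0.3415, 0.0327]
tool_rot: [0.663, 0.749, 0.008, -0.0]
ft_force: [-0.9, 1.7, -0.9]
grip_width: 0.0505
TCP in loader mm [-415.1  -28.1] z 32.7 yaw deg 7.75 tilt [0.01  0.012] grip 0.0505 F [-0.9  1.7 -0.9] t 4.58
```

```bash
python3 -m crank '0.008 -0.002 0.003 -0.005 0 0 -0.18;0 -0.003 0.004 0 0 0 -0.18;0 0 0 0 0 0 -0.18'
python3 -c "
from plan import *
status();tgt(-1.4499,l2w([-.426,-.034],.025))"
```

```text
clock: 4.83
eef_pos: [0.4264, 0.3486, 0.0255]
tool_rot: [0.663, 0.748, 0.01, 0.002]
ft_force: [-0.2, -0.4, -0.2]
grip_width: 0.0507
TCP in loader mm [-422.2  -34. ] z 25.5 yaw deg 7.64 tilt [0.016 0.013] grip 0.0507 F [-0.2 -0.4 -0.2] t 4.83
turn [ 0.0173 -0.0107 -0.0007] shift after turn [0.0038 0.0005 0.0005] t 4.8333 F [-0.2 -0.4 -0.2]
```

```bash
python3 -m crank '-0.003 0.0003 0 0.017 -0.011 0 -0.18;-0.004 0.0005 0 0 0 0 -0.18;-0.006 0.0006 0 0 0 0 -0.18;-0.006 0.0006 0 0 0 0 -0.18;-0.006 0.0006 0 0 0 0 -0.18;-0.006 0.0006 0 0 0 0 -0.18;-0.006 0.0006 0 0 0 0 -0.18'
python3 -c "
from plan import *
status();tgt(LA+.134,l2w([-.308,-.0065],.025))"
```

```text
clock: 5.42
eef_pos: [0.4333, 0.3136, 0.0246]
tool_rot: [0.661, 0.75, 0.001, -0.002]
ft_force: [-0.6, 1.4, -0.3]
grip_width: 0.0501
TCP in loader mm [-387.2  -26.7] z 24.6 yaw deg 7.99 tilt [-0.001  0.004] grip 0.0501 F [-0.6  1.4 -0.3] t 5.42
turn [-0.0003 -0.0041  0.0054] shift after turn [-0.0812  0.0095 -0.0004] t 5.4167 F [-0.6  1.4 -0.3]
```

```bash
python3 -m crank '-0.007 0.0008 0 0 -0.004 0.005 -0.18;-0.007 0.0008 0 0 0 0 -0.18;-0.007 0.0008 0 0 0 0 -0.18;-0.007 0.0008 0 0 0 0 -0.18;-0.007 0.0008 0 0 0 0 -0.18;-0.007 0.0008 0 0 0 0 -0.18;-0.006 0.0008 0 0 0 0 -0.18;-0.005 0.0008 0 0 0 0 -0.18'
python3 - <<'E'
from plan import *
status();tgt(LA+.134,l2w([-.308,-.0065],.025))
a=viewer.camera("scene")[150:270,260:400,::-1];b=viewer.camera("side")[160:260,260:360,::-1]
cv2.imwrite("pics/s3.png",np.hstack([cv2.resize(a,(420,360),interpolation=2),cv2.resize(b,(360,360),interpolation=2)]))
E
```

```text
clock: 6.08
eef_pos: [0.4471, 0.2545, 0.0246]
tool_rot: [0.664, 0.748, -0.001, -0.0]
ft_force: [-1.1, 1.5, -0.8]
grip_width: 0.0507
TCP in loader mm [-328.3  -12.1] z 24.6 yaw deg 7.55 tilt [-0.001 -0.001] grip 0.0507 F [-1.1  1.5 -0.8] t 6.08
turn [-0.0009  0.0007 -0.0023] shift after turn [-0.0208  0.0028 -0.0004] t 6.0833 F [-1.1  1.5 -0.8]
```

View pics/s3.png

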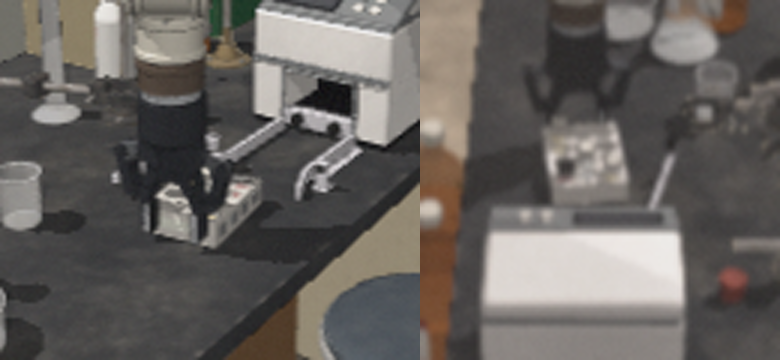

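The rack rides against both fingers, heading for the mouth, with the vials upright. I'll check the rack pose from these pictures.

Run:
```python
from fit import *
from plan import *
s=viewer.calibration("side");c=viewer.calibration("scene")
f=lambda u,v:(260+(u-420)/3.6,160+v/3.6)
def rep(n,q):
    d=q[:2]-L;co,si=np.cos(LA),np.sin(LA);print(n,(np.array([co*d[0]+si*d[1],-si*d[0]+co*d[1]])*1000).round(1),np.degrees(q[2]-LA).round(1))
q,e=fit(s,[(.06,-.046,.032),(.06,.046,.032),(-.06,-.046,.032),(-.06,.046,.032)],[f(554,188),f(628,184),f(544,124),f(610,121)],[.45,.19,-1.5]);rep('side',q);print(e)
g=lambda u,v:(260+u/3,150+v/3)
q,e=fit(c,[(-.06,.046,0),(-.06,-.046,0),(.06,-.046,0),(-.06,-.046,.032)],[g(148,232),g(207,248),g(262,207),g(207,222)],[.45,.19,-1.5]);rep('scene',q);print(e)
```

```text
side [-253.6   -0.6] 8.5
[[-0.3, -0.4], [0.1, -1.0], [-0.6, 1.1], [1.0, 0.4]]
scene [-257.6   -1.8] 2.0
[[-2.4, -1.5], [0.4, 0.4], [0.3, -0.3], [0.3, 0.6]]
```

```bash
python3 -m crank '-0.006 0.0006 0 0 0 0.011 -0.18;-0.006 0.0006 0 0 0 0.011 -0.18;-0.006 0.0006 0 0 0 0.011 -0.18;-0.006 0.0006 0 0 0 0.011 -0.18;-0.006 0.0006 0 0 0 0.011 -0.18;-0.006 0.0006 0 0 0 0.011 -0.18'
python3 -c "
from plan import *
status();tgt(LA,l2w([-.248,0],.025))"
```

```text
clock: 6.68
eef_pos: [0.4548, 0.2171, 0.0247]
tool_rot: [0.69, 0.724, 0.0, 0.0]
ft_force: [-0.6, 1.5, 0.1]
grip_width: 0.0505
TCP in loader mm [-291.    -3.9] z 24.7 yaw deg 3.5 tilt [ 0. -0.] grip 0.0505 F [-0.6  1.5  0.1] t 6.68
turn [0.0001 0.     0.061 ] shift after turn [-0.043   0.0039 -0.0003] t 6.6833 F [-0.6  1.5  0.1]
```

```bash
python3 -m crank '-0.006 0.0002 0 0 0 0.01 -0.18;-0.006 0.0002 0 0 0 0.01 -0.18;-0.006 0.0002 0 0 0 0.01 -0.18;-0.006 0.0002 0 0 0 0.01 -0.18;-0.006 0.0002 0 0 0 0.01 -0.18;-0.006 0.0002 0 0 0 0.01 -0.18;-0.006 0 0 0 0 0 -0.18'
python3 - <<'E'
from plan import *
status();tgt(LA,l2w([-.131,0],.025))
a=viewer.camera("scene")[140:240,280:400,::-1];b=viewer.camera("side")[165:245,265:355,::-1]
cv2.imwrite("pics/s4.png",np.hstack([cv2.resize(a,(432,360),interpolation=2),cv2.resize(b,(360,320),interpolation=2,dst=None) if 0 else cv2.resize(b,(360,360),interpolation=2)]))
E
```

```text
clock: 7.27
eef_pos: [0.4569, 0.1702, 0.0247]
tool_rot: [0.714, 0.7, -0.0, 0.0]
ft_force: [0.4, 1.9, -0.5]
grip_width: 0.0503
TCP in loader mm [-244.1   -1.2] z 24.7 yaw deg -0.4 tilt [ 0. -0.] grip 0.0503 F [ 0.4  1.9 -0.5] t 7.27
turn [ 0.0002  0.0002 -0.007 ] shift after turn [-0.1131  0.0012 -0.0003] t 7.2667 F [ 0.4  1.9 -0.5]
```

View pics/s4.png

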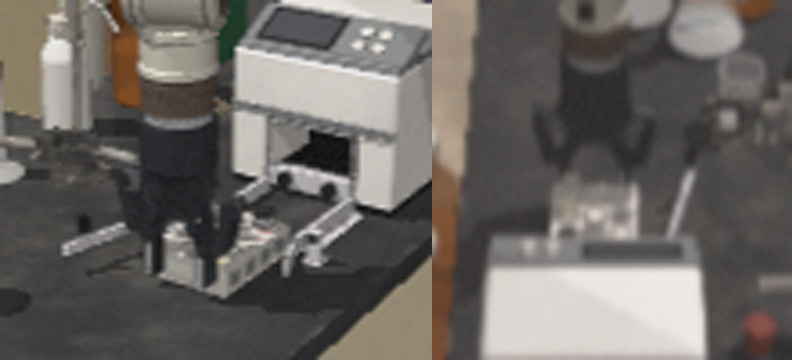

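The rack is straight with its nose in the mouth, and the vials are upright. I'll push on gently and watch the force.

```bash
python3 -m crank '-0.006 0.0002 0 0 0 -0.007 -0.18;-0.006 0.0002 0 0 0 0 -0.18;-0.006 0.0002 0 0 0 0 -0.18;-0.006 0.0002 0 0 0 0 -0.18;-0.006 0.0002 0 0 0 0 -0.18'
python3 -c "
from plan import *
status()"
python3 -m crank '-0.006 0 0 0 0 0 -0.18;-0.006 0 0 0 0 0 -0.18;-0.006 0 0 0 0 0 -0.18;-0.006 0 0 0 0 0 -0.18;-0.006 0 0 0 0 0 -0.18'
python3 -c "
from plan import *
status();tgt(LA,l2w([-.131,0],.025))"
```

```text
clock: 7.78
eef_pos: [0.4572, 0.1383, 0.0247]
tool_rot: [0.711, 0.703, -0.0, -0.0]
ft_force: [0.1, 0.9, -0.5]
grip_width: 0.0501
TCP in loader mm [-212.2   -0.5] z 24.7 yaw deg 0.14 tilt [-0.  0.] grip 0.0501 F [ 0.1  0.9 -0.5] t 7.78
clock: 8.2
eef_pos: [0.4568, 0.1049, 0.0247]
tool_rot: [0.711, 0.703, 0.0, -0.0]
ft_force: [1.1, 1.4, 0.2]
grip_width: 0.0502
TCP in loader mm [-178.8   -0.5] z 24.7 yaw deg 0.13 tilt [-0.  0.] grip 0.0502 F [1.1 1.4 0.2] t 8.2
turn [-0.0002 -0.0003  0.0023] shift after turn [-0.0478  0.0005 -0.0003] t 8.2 F [1.1 1.4 0.2]
```

```bash
python3 -m crank '-0.005 0 0 0 0 0 -0.18;-0.005 0 0 0 0 0 -0.18;-0.005 0 0 0 0 0 -0.18;-0.005 0 0 0 0 0 -0.18;-0.005 0 0 0 0 0 -0.18;-0.004 0 0 0 0 0 -0.18'
python3 -c "
from plan import *
status()"
python3 -m crank '-0.002 0 0 0 0 0 -0.18;-0.002 0 0 0 0 0 -0.18;-0.002 0 0 0 0 0 -0.18;-0.002 0 0 0 0 0 -0.18'
python3 -c "
from plan import *
status()"
```

```text
clock: 8.7
eef_pos: [0.4562, 0.0722, 0.0247]
tool_rot: [0.711, 0.703, -0.0, -0.0]
ft_force: [0.6, 2.5, -0.3]
grip_width: 0.0505
TCP in loader mm [-146.2   -0.6] z 24.7 yaw deg 0.09 tilt [-0.001  0.   ] grip 0.0505 F [ 0.6  2.5 -0.3] t 8.7
clock: 9.03
eef_pos: [0.456, 0.0629, 0.0247]
tool_rot: [0.711, 0.703, -0.0, -0.0]
ft_force: [0.5, 2.0, -0.3]
grip_width: 0.0504
TCP in loader mm [-136.9   -0.7] z 24.7 yaw deg 0.06 tilt [-0.001  0.001] grip 0.0504 F [ 0.5  2.  -0.3] t 9.03
```

```bash
python3 -m crank '-0.0015 0 0 0 0 0 -0.18;-0.0015 0 0 0 0 0 -0.18'
python3 -m crank '-0.0015 0 0 0 0 0 -0.18'
python3 -m crank '-0.0015 0 0 0 0 0 -0.18'
python3 -c "
from plan import *
status()"
```

```text
clock: 9.2
eef_pos: [0.456, 0.0598, 0.0248]
tool_rot: [0.711, 0.703, 0.0, -0.001]
ft_force: [0.4, 2.3, 0.3]
grip_width: 0.0503
clock: 9.28
eef_pos: [0.4559, 0.0583, 0.0247]
tool_rot: [0.711, 0.703, 0.0, -0.001]
ft_force: [0.2, 2.3, -0.9]
grip_width: 0.0505
clock: 9.37
eef_pos: [0.4559, 0.057, 0.0247]
tool_rot: [0.711, 0.703, 0.0, -0.001]
ft_force: [0.0, 7.4, 1.0]
grip_width: 0.0502
TCP in loader mm [-130.9   -0.7] z 24.7 yaw deg 0.11 tilt [-0.001  0.002] grip 0.0502 F [0.  7.4 1. ] t 9.37
```

```bash
python3 -m crank '-0.001 0 0 0 0 0 -0.18'
python3 -m crank '-0.0005 0 0 0 0 0 -0.18'
python3 -m crank '0 0 0 0 0 0 -0.18'
```

```text
clock: 9.45
eef_pos: [0.4558, 0.0569, 0.0248]
tool_rot: [0.711, 0.703, 0.001, -0.002]
ft_force: [-0.6, 7.6, 0.8]
grip_width: 0.0505
clock: 9.53
eef_pos: [0.4558, 0.057, 0.0248]
tool_rot: [0.711, 0.704, 0.002, -0.003]
ft_force: [0.1, 3.6, 0.0]
grip_width: 0.0503
clock: 9.62
eef_pos: [0.4558, 0.057, 0.0248]
tool_rot: [0.711, 0.704, 0.002, -0.003]
ft_force: [-0.4, 1.1, -0.6]
grip_width: 0.0504
```

The stops are reached: the TCP halted at y=0.057 although more travel was commanded, the force rose to about 7.5 N and then relaxed, and the tail sits at the predicted x=-120 mm. I'll retreat, and check clearance to the clamp stand beside the swing arm.

```bash
python3 -m crank '0.004 0 0 0 0 0 -0.18;0.01 0 0 0 0 0 -0.18;0.02 0 0 0 0 0 -0.18;0.025 0 0 0 0 0 -0.18;0.025 0 0 0 0 0 -0.18;0.02 0 -0.02 0 0 0 -0.18;0 0 -0.03 0 0 0 -0.18;0 0 -0.03 0 0 0 0.3;0 0 -0.03 0 0 0 1;0 0 -0.03 0 0 0 1;0 0 -0.03 0 0 0 1;0 0 -0.03 0 0 0 1;0 0 -0.03 0 0 0 1;0 0 0 0 0 0 1'
python3 - <<'E'
from plan import *
import json
status()
w={k:np.array(v) if isinstance(v,list) else v for k,v in json.load(open('w1.json')).items()}
c=viewer.calibration("scene")
def tri(a,b):
    A=[];y=[]
    for cam,p in((w,a),(c,b)):
        d=world(cam,[p],0)[0]-cam['eye'];d/=np.linalg.norm(d);M=np.eye(3)-np.outer(d,d);A.append(M);y.append(M@cam['eye'])
    X=np.linalg.lstsq(np.vstack(A),np.hstack(y),rcond=None)[0];return X.round(3),np.linalg.norm(np.vstack(A)@X-np.hstack(y)).round(3)
for a,b in(((605,100),(260,176.5)),((560,118),(272,177)),((488,146),(298,185)),((488,146),(272,177)),((520,243),(298,185))):print(a,b,tri(a,b))
im=viewer.camera("wrist");cv2.imwrite("pics/w2.png",im[:,:,::-1])
wc=viewer.calibration("wrist");json.dump({k:np.asarray(v).tolist() for k,v in wc.items()},open('w2.json','w'))
E
```

```text
clock: 10.78
eef_pos: [0.4536, 0.1681, 0.2623]
tool_rot: [0.711, 0.703, -0.008, 0.003]
ft_force: [1.0, 1.0, 0.7]
grip_width: 0.0
TCP in loader mm [-242.1   -4.5] z 262.3 yaw deg 0.12 tilt [-0.007 -0.014] grip 0.0 F [1.  1.  0.7] t 10.78
(605, 100) (260, 176.5) (array([0.744, 0.21 , 0.121]), np.float64(0.003))
(560, 118) (272, 177) (array([0.697, 0.193, 0.122]), np.float64(0.0))
(488, 146) (298, 185) (array([0.619, 0.156, 0.098]), np.float64(0.016))
(488, 146) (272, 177) (array([0.654, 0.185, 0.119]), np.float64(0.054))
(520, 243) (298, 185) (array([ 0.745, -0.015,  0.005]), np.float64(0.0))
```

View pics/w2.png

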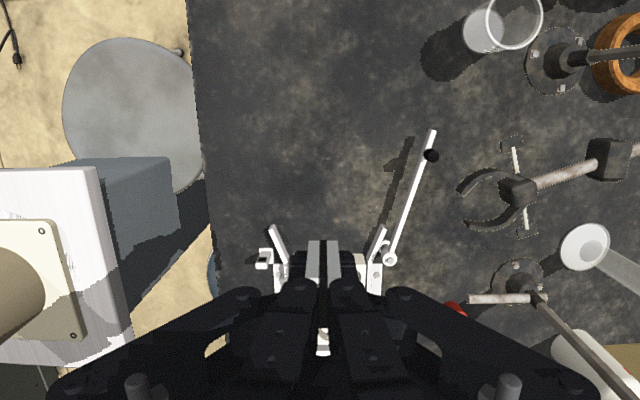

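Run:
```python
from plan import *
import json
for f,pts in(("w2.json",[(458,186),(462,172),(490,171),(470,222),(500,228),(517,192),(516,150),(525,225)]),("w1.json",[(443,150),(450,135),(470,175),(488,146),(482,105)])):
    w={k:np.array(v) if isinstance(v,list) else v for k,v in json.load(open(f)).items()}
    print(f);print(np.hstack([world(w,pts,z)[:,:2] for z in(.09,.11,.13)]).round(3))
```

```text
w2.json
[[0.576 0.161 0.568 0.167 0.56  0.173]
 [0.579 0.175 0.57  0.179 0.562 0.184]
 [0.605 0.176 0.595 0.18  0.584 0.185]
 [0.592 0.125 0.583 0.133 0.574 0.141]
 [0.623 0.118 0.612 0.127 0.6   0.135]
 [0.634 0.155 0.622 0.161 0.61  0.167]
 [0.627 0.195 0.615 0.198 0.603 0.202]
 [0.648 0.121 0.635 0.13  0.622 0.138]]
w1.json
[[0.579 0.157 0.572 0.16  0.565 0.164]
 [0.586 0.174 0.579 0.177 0.572 0.18 ]
 [0.614 0.124 0.605 0.129 0.597 0.135]
 [0.633 0.159 0.624 0.163 0.614 0.166]
 [0.622 0.207 0.613 0.208 0.604 0.209]]
```

The view shows the arm bar from pivot (390,260) to knob (432,156). A clamp claw at about z 0.1 overhangs the outer side, from roughly (460,186) to (500,228), or x≥0.575 and y 0.12–0.2. So I'll start the arm close to the pivot, with the gripper open and straddling the bar (body kept lane-side), and finish with a closed fingertip.

```bash
python3 -m crank '0 0 0 0 0 0 -1;0 0 0 0 0 0 -1;0 0 0 0 0 0 -1;0 0 0 0 0 0 -1'
python3 -c "
from plan import *
status();tgt(LA,l2w([-.176,.0545],.12))"
```

```text
clock: 11.17
eef_pos: [0.4508, 0.1677, 0.2564]
tool_rot: [0.711, 0.703, -0.012, 0.001]
ft_force: [0.1, 0.7, 0.4]
grip_width: 0.0483
TCP in loader mm [-241.6   -7.3] z 256.4 yaw deg 0.17 tilt [-0.015 -0.019] grip 0.0483 F [0.1 0.7 0.4] t 11.17
turn [-0.0149  0.0194  0.0028] shift after turn [-0.0656  0.0618  0.1364] t 11.1667 F [0.1 0.7 0.4]
```

```bash
python3 -m crank '-0.013 0.012 0 -0.015 0.019 0.003 -1;-0.013 0.012 0 0 0 0 -1;-0.013 0.012 0 0 0 0 -1;-0.013 0.012 0 0 0 0 -1;-0.01 0.01 0.01 0 0 0 -1;0 0 0.02 0 0 0 -1;0 0 0.02 0 0 0 -1;0 0 0.02 0 0 0 -1;0 0 0.01 0 0 0 -1;0 0 0 0 0 0 -1'
python3 -c "
from plan import *
status();tgt(LA,l2w([-.176,.0545],.12))"
```

```text
clock: 12.0
eef_pos: [0.5048, 0.0994, 0.1592]
tool_rot: [0.712, 0.702, -0.009, -0.005]
ft_force: [-0.0, -0.3, 0.3]
grip_width: 0.0854
TCP in loader mm [-174.    47.6] z 159.2 yaw deg -0.06 tilt [-0.019 -0.005] grip 0.0854 F [-0.  -0.3  0.3] t 12.0
turn [-0.0191  0.0053 -0.001 ] shift after turn [0.002  0.0069 0.0392] t 12.0 F [-0.  -0.3  0.3]
```

```bash
python3 -m crank '0.001 0.004 0.012 -0.019 0.005 0 -1;0.001 0.003 0.015 0 0 0 -1;0 0 0.012 0 0 0 -1;0 0 0.01 0 0 0 -1;0 0 0 0 0 0 -1'
python3 - <<'E'
from plan import *
status();tgt(LA,l2w([-.176,.0545],.024))
im=viewer.camera("wrist")[:,:,::-1];b=viewer.camera("side")[160:260,280:380,::-1]
cv2.imwrite("pics/w3.png",np.hstack([im[:,170:570],cv2.resize(b,(400,400),interpolation=2)]))
E
```

```text
clock: 12.42
eef_pos: [0.5094, 0.1004, 0.1043]
tool_rot: [0.712, 0.702, -0.003, -0.002]
ft_force: [-0.4, 0.3, -0.8]
grip_width: 0.0856
TCP in loader mm [-175.    52.2] z 104.3 yaw deg -0.09 tilt [-0.007 -0.002] grip 0.0856 F [-0.4  0.3 -0.8] t 12.42
turn [-0.0069  0.0017 -0.0017] shift after turn [0.001  0.0023 0.0803] t 12.4167 F [-0.4  0.3 -0.8]
```

View pics/w3.png

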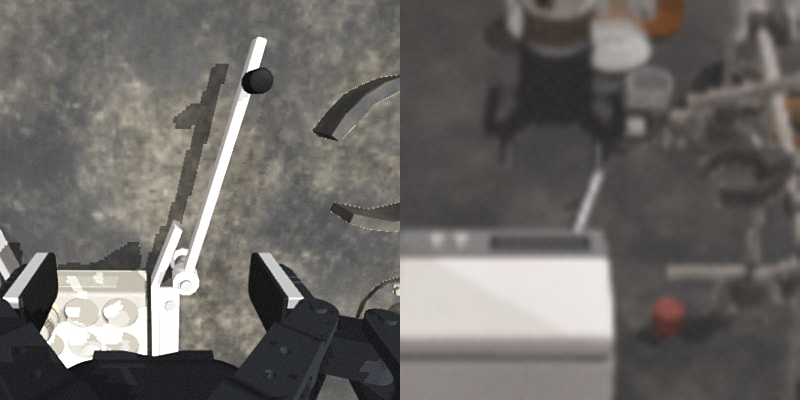

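The bar lies between the open fingers with its outer side at about (195,250), and the claw jaws at (340,210) are clear of the outer finger. Descending.

```bash
python3 -m crank '0 0.002 0.014 -0.007 0 0 -1;0 0.001 0.014 0 0 0 -1;0 0 0.014 0 0 0 -1;0 0 0.014 0 0 0 -1'
python3 -c "
from plan import *
status();tgt(LA,l2w([-.176,.0545],.024))"
```

```text
clock: 12.85
eef_pos: [0.5203, 0.1018, 0.056]
tool_rot: [0.712, 0.702, 0.007, 0.006]
ft_force: [0.3, 1.0, -0.1]
grip_width: 0.0856
TCP in loader mm [-176.6   63.1] z 56.0 yaw deg -0.09 tilt [0.018 0.002] grip 0.0856 F [ 0.3  1.  -0.1] t 12.85
turn [ 0.0181 -0.002  -0.0015] shift after turn [-0.0006 -0.0086  0.032 ] t 12.85 F [ 0.3  1.  -0.1]
```

```bash
python3 -m crank '0 -0.004 0.008 0.012 0 0 -1;0 -0.002 0.01 0.004 0 0 -1;0 -0.001 0.01 0 0 0 -1;0 0 0.004 0 0 0 -1;0 0 0 0 0 0 -1'
python3 -c "
from plan import *
status();tgt(LA,l2w([-.176,-.0025],.024))"
```

```text
clock: 13.27
eef_pos: [0.514, 0.1023, 0.0226]
tool_rot: [0.712, 0.702, 0.002, -0.0]
ft_force: [-0.9, -0.1, -0.2]
grip_width: 0.0854
TCP in loader mm [-177.    56.7] z 22.6 yaw deg -0.08 tilt [0.002 0.002] grip 0.0854 F [-0.9 -0.1 -0.2] t 13.27
turn [ 0.002  -0.0024 -0.0015] shift after turn [-0.001  -0.0592 -0.0014] t 13.2667 F [-0.9 -0.1 -0.2]
```

```bash
python3 -m crank '0 -0.005 0 0.002 -0.002 0 -1;0 -0.005 0 0 0 0 -1;0 -0.005 0 0 0 0 -1;0 -0.005 0 0 0 0 -1;0 -0.005 0 0 0 0 -1'
python3 -m crank '0 -0.005 0 0 0 0 -1;0 -0.005 0 0 0 0 -1;0 -0.005 0 0 0 0 -1;0 -0.005 0 0 0 0 -1;0 -0.005 0 0 0 0 -1'
python3 -c "
from plan import *
status();tgt(LA,l2w([-.176,-.0025],.024))"
```

```text
clock: 13.68
eef_pos: [0.4897, 0.1033, 0.0243]
tool_rot: [0.712, 0.702, 0.002, 0.001]
ft_force: [1.3, -0.0, -0.1]
grip_width: 0.0855
clock: 14.1
eef_pos: [0.4633, 0.1036, 0.0257]
tool_rot: [0.712, 0.702, 0.004, 0.003]
ft_force: [1.2, 0.4, -0.4]
grip_width: 0.0854
TCP in loader mm [-177.7    6. ] z 25.7 yaw deg -0.09 tilt [0.01  0.001] grip 0.0854 F [ 1.2  0.4 -0.4] t 14.1
turn [ 0.0095 -0.0015 -0.0017] shift after turn [-0.0017 -0.0085  0.0017] t 14.1 F [ 1.2  0.4 -0.4]
```

```bash
python3 -m crank '0 -0.005 0 0.009 0 0 -1;0 -0.003 0 0 0 0 -1;0 0.004 0 0 0 0 -1;0 0.005 -0.002 0 0 0 -1;0 0 -0.015 0 0 0 -1;0 0 -0.02 0 0 0 -1;0 0 -0.02 0 0 0 -1;0 0 -0.02 0 0 0 -1;0.01 0 -0.02 0 0 0 1;0.02 0 -0.01 0 0 0 1;0.02 0 0 0 0 0 1;0.02 0 0 0 0 0 1;0 0 0 0 0 0 1;0 0 0 0 0 0 1;0 0 0 0 0 0 1'
python3 - <<'E'
from plan import *
import json
status()
w=viewer.calibration("wrist");im=viewer.camera("wrist");cv2.imwrite("pics/w4.png",im[:,:,::-1])
json.dump({k:np.asarray(v).tolist() for k,v in w.items()},open('w4.json','w'))
# predicted knob pixel for several theta, with mean darkness on the knob and brightness on the bar
g=cv2.GaussianBlur(cv2.cvtColor(im,cv2.COLOR_RGB2GRAY),(3,3),0)
for th in np.arange(.5,1.3,.05):
    d=np.array([-np.sin(th),-np.cos(th)])
    P=[l2w(np.array([-.129,.074])+r*d,.034) for r in(.06,.08,.1,.115,.15)]
    px=proj(w,P);v=[int(g[int(round(y)),int(round(x))]) if 0<=x<639 and 0<=y<399 else -1 for x,y in px];print(round(th,2),v,px[-1].round())
E
```

```text
clock: 15.35
eef_pos: [0.4673, 0.1755, 0.1383]
tool_rot: [0.713, 0.701, -0.002, -0.003]
ft_force: [0.3, -0.2, 0.1]
grip_width: 0.001
TCP in loader mm [-249.6    9.1] z 138.3 yaw deg -0.28 tilt [-0.006  0.002] grip 0.001 F [ 0.3 -0.2  0.1] t 15.35
0.5 [33, 36, 52, 108, 75] [240. 264.]
0.55 [35, 50, 67, 109, 65] [244. 257.]
0.6 [41, 60, 44, 93, 61] [249. 249.]
0.65 [49, 36, 219, 58, 59] [254. 242.]
0.7 [48, 81, 211, 42, 57] [259. 235.]
0.75 [48, 47, 212, 38, 255] [265. 228.]
0.8 [49, 43, 59, 51, 218] [272. 221.]
0.85 [48, 102, 67, 212, 98] [279. 215.]
0.9 [50, 39, 212, 214, 96] [287. 209.]
0.95 [49, 45, 212, 124, 102] [294. 203.]
1.0 [119, 48, 157, 135, 121] [303. 198.]
1.05 [137, 114, 139, 146, 101] [311. 192.]
1.1 [138, 162, 143, 127, 127] [321. 188.]
1.15 [149, 170, 141, 144, 126] [330. 183.]
1.2 [160, 146, 137, 134, 130] [339. 179.]
1.25 [145, 173, 148, 136, 136] [349. 176.]
```

The bar is at θ≈0.77 (code check). Next I place the closed fingertip behind it, outer side.

```bash
python3 -m crank '-0.014 0.011 0 0 0 0 1;-0.013 0.01 0 0 0 0 1;0 0 0.015 0 0 0 1;0 0 0.02 0 0 0 1;0 0 0.015 0 0 0 1;0 0 0 0 0 0 1'
python3 -c "
from plan import *
status();tgt(LA,l2w([-.221,.031],.030))"
```

```text
clock: 15.9
eef_pos: [0.4883, 0.1414, 0.0861]
tool_rot: [0.716, 0.698, -0.003, -0.003]
ft_force: [-0.7, 0.5, -0.2]
grip_width: 0.0002
TCP in loader mm [-215.7   30.6] z 86.1 yaw deg -0.69 tilt [-0.008 -0.   ] grip 0.0002 F [-0.7  0.5 -0.2] t 15.9
turn [-0.0077  0.0003 -0.012 ] shift after turn [0.0053 0.0004 0.0561] t 15.9 F [-0.7  0.5 -0.2]
```

```bash
python3 -m crank '0.005 0 0.014 -0.007 0 -0.012 1;0 0 0.014 0 0 0 1;0 0 0.014 0 0 0 1;0 0 0.01 0 0 0 1;0 0 0 0 0 0 1'
python3 - <<'E'
from plan import *
status()
for th in(.77,.6,.45,.3,.15,.05,0,-.05):
    d=np.array([-np.sin(th),-np.cos(th)]);n=np.array([-np.cos(th),np.sin(th)])
    print(th,((np.array([-.129,.074])+.095*d+n*(.003+.011*abs(n[0])+.0145*abs(n[1])))*1000).round(1))
E
```

```text
clock: 16.32
eef_pos: [0.4887, 0.1428, 0.0337]
tool_rot: [0.714, 0.701, -0.001, -0.0]
ft_force: [-0.4, 0.3, -0.3]
grip_width: -0.0001
TCP in loader mm [-217.2   31. ] z 33.7 yaw deg -0.29 tilt [-0.002 -0.001] grip -0.0001 F [-0.4  0.3 -0.3] t 16.32
0.77 [-210.2   20.4]
0.6 [-199.4    7. ]
0.45 [-187.6   -3.2]
0.3 [-174.1  -11.5]
0.15 [-159.1  -17.5]
0.05 [-148.4  -20.1]
0 [-143.  -21.]
-0.05 [-138.9  -21.6]
```

```bash
python3 -m crank '-0.0045 -0.006 0.002 0 0 0 1;-0.0045 -0.006 0.001 0 0 0 1;-0.0045 -0.006 0 0 0 0 1;-0.0045 -0.006 0 0 0 0 1;-0.006 -0.005 0 0 0 0 1;-0.006 -0.005 0 0 0 0 1'
python3 -c "
from plan import *
status()"
```

```text
clock: 16.82
eef_pos: [0.4537, 0.1114, 0.0337]
tool_rot: [0.714, 0.701, 0.001, 0.001]
ft_force: [1.2, 0.1, 0.2]
grip_width: 0.0001
TCP in loader mm [-185.3   -3.6] z 33.7 yaw deg -0.29 tilt [ 0.004 -0.   ] grip 0.0001 F [1.2 0.1 0.2] t 16.82
```

```bash
python3 -m crank '-0.0055 -0.004 0.002 0 0 0 1;-0.0055 -0.004 0.001 0 0 0 1;-0.005 -0.002 0.001 0 0 0 1;-0.005 -0.002 0 0 0 0 1;-0.005 -0.002 0 0 0 0 1;-0.004 -0.001 0 0 0 0 1'
python3 -m crank '-0.003 -0.001 0 0 0 0 1'
python3 -m crank '-0.002 0 0 0 0 0 1'
python3 -c "
from plan import *
status()"
```

```text
clock: 17.32
eef_pos: [0.4357, 0.0779, 0.0304]
tool_rot: [0.714, 0.7, 0.002, 0.002]
ft_force: [0.4, 0.4, -0.3]
grip_width: -0.0005
clock: 17.4
eef_pos: [0.4346, 0.0743, 0.0304]
tool_rot: [0.714, 0.7, 0.002, 0.002]
ft_force: [0.2, 0.8, 0.0]
grip_width: -0.0003
clock: 17.48
eef_pos: [0.4343, 0.0718, 0.0303]
tool_rot: [0.714, 0.7, 0.002, 0.002]
ft_force: [-0.8, -0.5, 0.0]
grip_width: 0.0002
TCP in loader mm [-145.5  -22.5] z 30.3 yaw deg -0.38 tilt [0.005 0.001] grip 0.0002 F [-0.8 -0.5  0. ] t 17.48
```

```bash
python3 -m crank '-0.0015 0 0 0 0 0 1'
python3 -m crank '-0.0015 0 0 0 0 0 1'
python3 -m crank '-0.0015 0 0 0 0 0 1'
python3 -m crank '-0.001 0 0 0 0 0 1'
python3 -c "
from plan import *
status()"
```

```text
clock: 17.57
eef_pos: [0.4343, 0.07, 0.0303]
tool_rot: [0.714, 0.7, 0.002, 0.002]
ft_force: [-0.5, 1.6, 0.5]
grip_width: 0.0005
clock: 17.65
eef_pos: [0.4342, 0.0687, 0.0302]
tool_rot: [0.714, 0.7, 0.002, 0.001]
ft_force: [-0.5, 5.2, 0.3]
grip_width: 0.0001
clock: 17.73
eef_pos: [0.4342, 0.0686, 0.0303]
tool_rot: [0.714, 0.7, 0.004, -0.001]
ft_force: [-1.6, 7.9, 0.7]
grip_width: -0.0001
clock: 17.82
eef_pos: [0.4342, 0.0687, 0.0303]
tool_rot: [0.713, 0.701, 0.004, -0.002]
ft_force: [0.0, 4.2, 1.2]
grip_width: -0.0002
TCP in loader mm [-142.4  -22.6] z 30.3 yaw deg -0.29 tilt [0.004 0.009] grip -0.0002 F [0.  4.2 1.2] t 17.82
```

The arm stopped against the catch at the predicted spot, and the force rose sharply. I'll back off and look.

```bash
python3 -m crank '0.003 0 0 0 0 0 1;0.006 0 0 0 0 0 1;0.015 0 0 0 0 0 1;0.025 0 -0.005 0 0 0 1;0.03 0 -0.02 0 0 0 1;0.03 0 -0.03 0 0 0 1;0.03 0 -0.03 0 0 0 1;0 0 -0.03 0 0 0 1;0 0 -0.03 0 0 0 1;0 0 -0.03 0 0 0 -1;0 0 -0.03 0 0 0 -1;0 0 -0.03 0 0 0 -1;0 0 -0.02 0 0 0 -1;0 0 0 0 0 0 -1;0 0 0 0 0 0 -1;0 0 0 0 0 0 -1'
python3 - <<'E'
from plan import *
import json
status()
w=viewer.calibration("wrist");im=viewer.camera("wrist")[:,:,::-1]
json.dump({k:np.asarray(v).tolist() for k,v in w.items()},open('w5.json','w'))
cv2.imwrite("pics/w5.png",im)
lp=proj(w,[l2w(np.array(p[:2]),p[2]) for p in[(-.129,.074,.034),(-.129,-.083,.034),(-.12,.046,.032),(-.12,-.046,.032),(0,.046,.032),(0,-.046,.032)]]);print(lp.round())
x0,y0=np.floor(lp.min(0)).astype(int)-30;x0=max(x0,0);y0=max(y0,0);crop=im[y0:y0+150,x0:x0+190];print(x0,y0)
sc=viewer.camera("scene")[:,:,::-1]
cv2.imwrite("pics/f5.png",np.hstack([cv2.resize(crop,(500,int(500*crop.shape[0]/crop.shape[1])),interpolation=2)[:390],cv2.resize(sc[130:270,290:398],(300,389),interpolation=2)[:390]] if 0 else [cv2.resize(crop,(500,394),interpolation=2),cv2.resize(sc[130:270,290:397],(300,394),interpolation=2)]))
E
```

```text
clock: 19.15
eef_pos: [0.4341, 0.2169, 0.296]
tool_rot: [0.712, 0.702, -0.0, 0.004]
ft_force: [-0.2, -0.5, -0.1]
grip_width: 0.0831
TCP in loader mm [-290.6  -24.6] z 296.0 yaw deg -0.12 tilt [ 0.005 -0.006] grip 0.0831 F [-0.2 -0.5 -0.1] t 19.15
[[396. 282.]
 [279. 282.]
 [375. 287.]
 [307. 287.]
 [371. 357.]
 [309. 358.]]
249 251
```

View pics/f5.png

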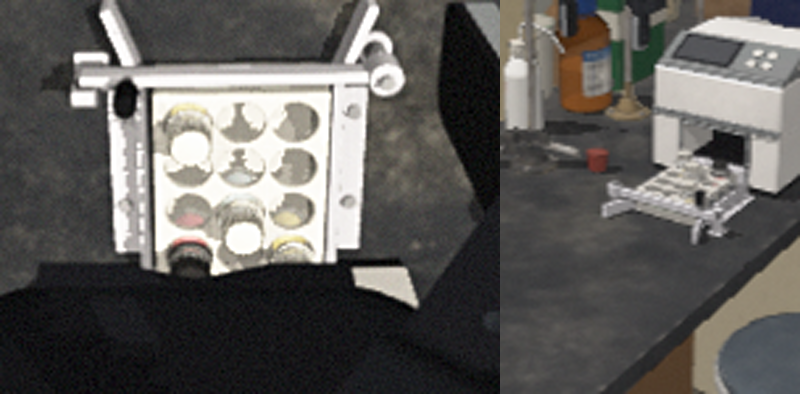

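The last view shows the rack square in the lane with the vials standing. The arm lies straight across it, from the pivot (385,75) to the catch (90,75), and the bung and analyser are in place. Handing in.

```bash
python3 -c "
from workcell import order
print(order.job_done())"
```

```text
the job is handed in; nothing more can be done
None
```

The rack is home against the stops and the swing arm is shut across the lane against its catch. The job was handed in at about 19 s on the robot clock.

- **Rack:** I pushed it by its tail with two part-open fingertips, straightened it on the way and slid it in slowly. It stopped at the expected spot, with the tail 120 mm from the stops and about 7.5 N at contact. That fit rests on the stall and the force, because the gripper hid the stops in the last picture.
- **Swing arm:** A clamp claw overhung its outer side, so I started it near the pivot with the gripper open astride the bar. I then finished with the closed fingertips until it stopped against the catch, at up to 8 N.
- **Last checks:** The final picture shows the rack square between the rails, the bar straight across from pivot to catch, and the gripper clear of everything. The bar and tail lie within about 2–3 pixels of where I predicted. The vials I could see were standing; the gripper hid part of the nose end, though the two vials there can partly be seen. The rubber bung was in place.
- **Not checked at the end:** I did not look again at the beaker, flask, dish or marker. The planned paths kept well away from them, and I saw no unexpected force.

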